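# Close the vegetable slicer and park its hand guard

## Task

Make the vegetable slicer on the hob safe. First turn its thickness knob anticlockwise (seen from above) all the way to its end stop, so that the blade gap is shut. Then take the hand guard by the upright rib on top of it, slide it along the rails to the parking catch until the catch's spring ball clicks into the notch on the guard's side, without running on past the notch, and finish while still gripping the guard there, clicked in and at rest; leave the food, jars, tin and peeler around it where they are.

Things in the scene. Friction and masses are not known exactly. Their poses are not given: they have to be found in the camera images.
- slicer: white mandoline slicer, frame 390 mm long, 110 wide, flat on the glass hob (world z = 0), fixed. Origin: middle of length and width, at glass height. Its y axis is the rail direction, from knob end to catch end (roughly to the robot's left); x points away from the robot, z up. The knob's axis is at y = -158 mm. Side beams are 38 mm high.
- knob (a joint): thickness knob angle, rad: 0 = fully anticlockwise end stop (blade gap shut), grows clockwise seen from above, up to 2.4. Starts between 0.7 and 1.4. Friction about 0.06 N m; it stays where it is left.
- knob_grip (a point): on the knob's vertical axis at a good height to grip, 75 mm above the glass. Black disc, 48 mm across, with an upright straight grip bar 46 mm long, 14 mm thick, from 52 to 82 mm above the glass. Pinch the 14 mm. At joint reading 0 the bar lies along the slicer's x axis (across the slicer); at reading q it is turned q rad clockwise from that.
- guard: grey hand guard that slides only along the slicer's y, from 65 mm before to 155 mm beyond its middle, with about 1.5 N. Origin: its middle, 42.5 mm above the glass; axes as the slicer's. Plate 112 mm across, 66 mm along the slicer, top at most 54 mm above the glass. Starts at least 65 mm short of the catch.
- guard_rib (a point): middle of the rib on the guard, the part to grip: 62 mm long across the slicer, 16 mm thick along it (pinch this), standing from 54 to 91 mm above the glass. This point is on the rib's centre line, 76.5 mm above the glass.
- guard_notch (a point): centre of the notch on the guard's far skirt, midway between two vertical steel ridges 13 mm apart. The ball meets the first ridge 13 mm before the click and resists with about 7 N, then pulls forward with up to 5 N over the last 6 mm, then the second ridge blocks onward motion with about 7 N. Let go within 4 mm of the centre, the guard centres itself.
- catch: parking catch: steel block, 26 mm along the slicer, 18 to 48 mm above the glass, on the far beam, with a 12 mm spring ball facing the guard. Fixed, each time elsewhere, 65 to 115 mm along y from the middle. Origin: on the slicer's centre line at glass height, level with the ball along y; axes as the slicer's. The guard is in the notch when its origin has the same place along y.
- garlic: a garlic bulb, 56 mm, lying behind the slicer (the side away from the robot); a bystander, not to be moved. Origin: centre of its underside.
- lemon: a lemon, 72x57x58 mm, lying behind the slicer; a bystander, not to be moved. Origin: centre of its underside.
- peeler: a hand peeler, 170x25x18 mm, lying flat behind the knob end of the slicer; a bystander, not to be moved. Origin: centre of its underside.
- jar_a: a spice jar, 42 mm across, 106 mm tall, on the worktop to the left; a bystander, not to be moved. Origin: centre of its underside.
- jar_b: a spice jar, 42 mm across, 97 mm tall, on the worktop to the left; a bystander, not to be moved. Origin: centre of its underside.
- tuna: a low round food tin, 76 mm across, 58 mm tall, on the worktop to the right; a bystander, not to be moved. Origin: centre of its underside.

How it is judged:
By the outcome, as a careful person would: the job done as asked, in the order asked, and still so for the second after the job is handed in, while the arm keeps its last pose, push and grip.
It also fails if it takes over 54 s, if anything falls off the work surface, if the arm or the gripper's body presses on something with over 40 N, if the wrist force passes 120 N, or if a joint passes its speed limit or range.

## Robot

A 7-joint arm with a two-finger parallel gripper is mounted at the origin on a cart in front of the work surface, level with it; the furniture and walls round the work are solid. World frame = base frame: x ahead of the robot, y to its left, z up, the work surface at z = 0. Lengths are in mm, angles in rad, forces in N, time in s.
With the tool pointing down it reaches from about 425 to 875 mm from the base axis. Payload 9.9 kg.
Tool frame: the origin (TCP) lies between the finger pads; the fingertips stand 11 mm ahead of it and the grasp point (between the pads) lies 8 mm behind it; z points along the fingers, y is the line along which they close (so a half turn about z gives the same grasp; the last joint's range is limited). The gripper opens to 85 mm and grips with 20 to 120 N. Pads are 22 mm wide; open, the fingers measure 114 mm over their backs; the gripper's body (76 mm by 85 mm) begins 54 mm behind the grasp point. The pads swing forward as they close: fully open they stand 13 mm farther back than shut.
Start: joints at [-1.241, 0.576, 0.025, 1.437, -0.015, 1.129, -0.057], TCP at [271.405, 618.036, 242.289] pointing down, gripper open.
Joint ranges: [-2.76, 2.76], [-0.34, 2.15], [-1.52, 1.57], [0.19, 2.46], [-1.09, 4.23], [0.17, 1.99], [-2.82, 2.82]. Speed limits (rad/s): [2.22, 2.22, 3.01, 3.01, 3.14, 3.14, 3.14].

## Interface

Orientations are given as a unit quaternion [w, x, y, z].
In Python, from workcell import observe, capture, camera_model, sign_off gives the robot as it stands. The module is installed in compiled form; this text tells all that it offers.
- The arm moves only by the tool jog_arm, never from a script. Its arguments are lists of equal length, an entry for each row: "hand": the opening, from 0 (shut) to 1 (fully open); "slide": the shift along the tool's x, y, z each as a share of 4 cm, from -1 to 1, a list of three; "roll": the turn about the tool's z as a share of 0.12 rad, from -1 to 1. In form: {"hand": [hand, ...], "slide": [[x, y, z], ...], "roll": [roll, ...]}. A call has 1 to 5 rows; each row shifts and turns the commanded pose from where the row before left it, along the tool's axes as they then stand; what a row does not reach is not made up. A row lasts 1/12 s, in which the tool goes at most 41.7 mm and 7.16 degrees, less where a joint would pass 70% of its speed; a pose out of reach is approached as far as the arm can. A call with a number of a shift or a turn outside -1 to 1 is refused whole. A call with a gripper value outside its range is refused whole. The fingers move at their own pace and stop on an object; "newtons" is the grip in N (left out, the last holds). Time passes only in rows, so rows that do not move let the fingers close. It gives the time, the measured TCP pose, the force, the opening and the grip force at its end, in the units of the state.
- observe(): the state, without advancing time (a new reading comes with each control period).
- capture(name): name is "scene" or "top" or "wrist"; returns the picture (400x640x3 uint8, red, green, blue); there is no depth.
- camera_model(name): a dict with "camera_matrix" (3x3 intrinsics, pixels), "rvec" (rotation vector, rad) and "tvec" (3), from world to camera coordinates, as OpenCV has them; the wrist camera has in their place "T_tool_cam" (4x4, takes a point from camera to tool coordinates, whose origin is the TCP and whose axes are the flange's). Camera axes: x right, y down, z forward; pixel columns grow to the right and rows downward; lengths in mm; the calibration is good to about 2 mm. A picture is of the moment at which its call begins: read the wrist's pose just before it. camera_model takes no time and is no camera call.
- sign_off(): hands the job in; it is judged then, once.
The state is a dict: "time_s": time; "joint_pos": joint angles; "qd": joint speeds; "tau": joint torques, N m; "tool_pos": TCP position; "tool_rot": TCP orientation; "force": force on the tool from outside, world axes, zero at the start; "wrist_torque": the same for the moment, N m; "finger_gap": opening from 0.0 (shut) to 1.0 (fully open); "grasp_force": force on a finger pad.
Only numpy, scipy, OpenCV 4.12 (cv2) and the standard library are available. Lean on these libraries where they do the work, as an engineer would, in place of code of your own. Each camera call takes 0.05 s, during which the arm holds its last target. There are 200 camera calls.

## Working session

There is one attempt and no reset: what is moved stays moved. The work goes in short steps, Python scripts to look and compute and a tool call to move; the robot and the scene stay as the last step left them, time stands still between calls to the robot, and variables do not carry over. Pictures are saved under pics/ and viewed, at most 10 in all, crops included, and the job is handed in when it is done.

Besides the shell and the picture viewer there is one more tool, called as a command line: name --pt "numbers of a row" for each row, then --argument value for the rest. jog_arm: Moves the arm, as the interface text tells. Its arguments: {"type":"object","properties":{"hand":{"type":"array"},"slide":{"type":"array"},"roll":{"type":"array"},"newtons":{"type":"number"}},"required":["hand","slide","roll"]}

```bash
mkdir -p pics; python3 - <<'E'
from workcell import *
import cv2,numpy as np
s=observe();print(s)
for n in("top","scene"):
    im=capture(n);cv2.imwrite(f"pics/{n}0.png",im[:,:,::-1]);m=camera_model(n);print(n,m)
print(camera_model("wrist"))
E
```

```text
{'time_s': 0.0, 'joint_pos': array([-1.24077115,  0.57651567,  0.02484056,  1.43792247, -0.01503254,
        1.12901282, -0.05649982]), 'qd': array([ 1.44883435e-03,  4.61395944e-04, -5.74079401e-04,  4.62936438e-05,
       -1.66516764e-03, -5.81379483e-04, -3.54268326e-04]), 'tau': array([ 4.77248213e-04, -7.65764737e+01,  2.25011453e+00, -2.85964394e+01,
        1.53051107e-02,  1.28743885e-02, -3.93852076e-06]), 'tool_pos': array([271.2307197 , 617.62029366, 241.44850957]), 'tool_rot': array([-1.44494852e-04,  2.05427946e-01,  9.78671885e-01, -8.24538109e-04]), 'force': array([ 0.18947892,  0.37446415, -0.27197164]), 'wrist_torque': array([-0.00537366,  0.0375778 ,  0.03216385]), 'grasp_force': 0.0, 'finger_gap': 1.0026966438073626}
top {'camera_matrix': array([[518.33169198,   0.        , 311.29244806],
       [  0.        , 518.33169198, 198.03440126],
       [  0.        ,   0.        ,   1.        ]]), 'rvec': array([ 1.58984193, -2.39622421,  0.49120497]), 'tvec': array([ 313.63689562,  481.96646912, 1645.69696477])}
scene {'camera_matrix': array([[511.68984763,   0.        , 315.89727863],
       [  0.        , 511.68984763, 197.61546992],
       [  0.        ,   0.        ,   1.        ]]), 'rvec': array([ 0.90870059, -2.75324648,  0.70183829]), 'tvec': array([ 526.05691271,  256.78875782, 1509.09144066])}
{'camera_matrix': array([[282.653313  ,   0.        , 319.46586425],
       [  0.        , 282.653313  , 205.53817841],
       [  0.        ,   0.        ,   1.        ]]), 'T_tool_cam': array([[-5.93222693e-04, -9.53005407e-01, -3.02952707e-01,
         7.84346367e+01],
       [ 9.99999656e-01, -3.89533850e-04, -7.32769895e-04,
         1.79779762e+00],
       [ 5.80323337e-04, -3.02953038e-01,  9.53005310e-01,
        -1.31892212e+02],
       [ 0.00000000e+00,  0.00000000e+00,  0.00000000e+00,
         1.00000000e+00]])}
```

View pics/top0.png

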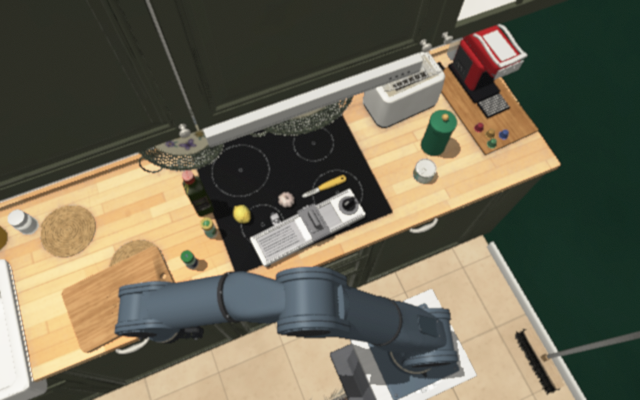

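View pics/scene0.png

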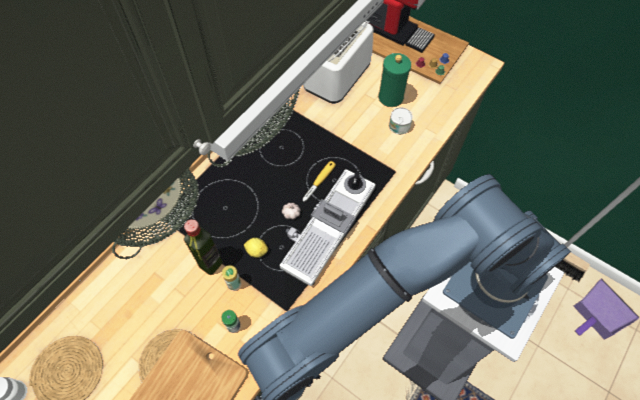

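The top view shows the slicer around (250-365, 190-265), with the knob at (348,203), rib at (315,217) and catch near (275,217). The scene view shows the slicer around (283-375, 170-283), with the knob at (354,184), rib at (333,212) and catch near (293,233). I'll enlarge both.

```bash
python3 - <<'E'
import cv2,numpy as np
a=cv2.imread("pics/top0.png")[180:272,240:373];b=cv2.imread("pics/scene0.png")[165:290,275:380]
cv2.imwrite("pics/topc.png",cv2.resize(a,None,fx=6,fy=6,interpolation=cv2.INTER_CUBIC))
cv2.imwrite("pics/scc.png",cv2.resize(b,None,fx=4.8,fy=4.8,interpolation=cv2.INTER_CUBIC))
E
```

```text
(no output)
```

View pics/topc.png

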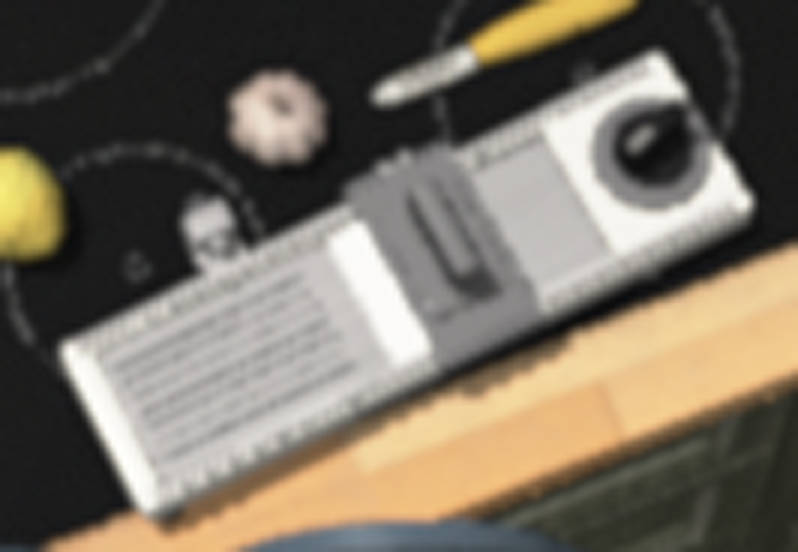

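View pics/scc.png

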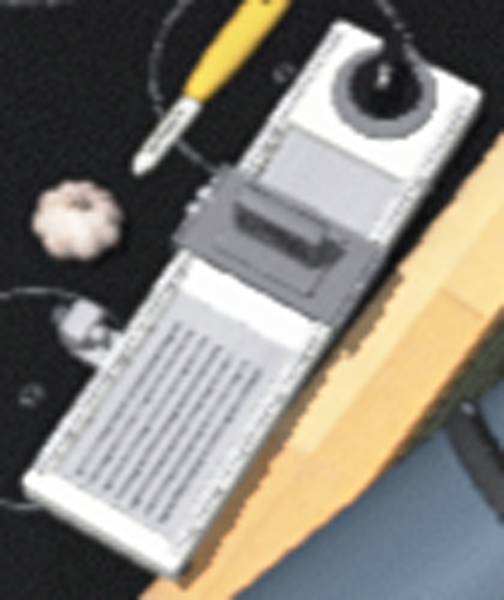

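Top crop: slicer corners are (62,347), (145,515), (658,52) and (752,205), knob disc centre (650,155), rib top from about (418,190) to (485,295), and catch at about (212,232). Scene crop: corners are (25,485), (175,575), (340,22) and (480,95), knob disc (385,92), and rib top from (240,185) to (330,240). Next I fit the slicer pose.

```bash
cat > h.py <<'E'
import cv2,numpy as np
from workcell import *
from scipy.optimize import least_squares
from scipy.spatial.transform import Rotation as R
M={n:camera_model(n) for n in("top","scene")}
def proj(n,P): m=M[n];return cv2.projectPoints(np.array(P,float),m["rvec"],m["tvec"],m["camera_matrix"],None)[0][:,0]
def world(n,uv,z):
    m=M[n];Rm=cv2.Rodrigues(m["rvec"])[0];c=-Rm.T@m["tvec"];d=Rm.T@np.linalg.inv(m["camera_matrix"])@[*uv,1]
    return c+d*(z-c[2])/d[2]
T=lambda p:((p[0]+.5)/6-.5+240,(p[1]+.5)/6-.5+180)
S=lambda p:((p[0]+.5)/4.8-.5+275,(p[1]+.5)/4.8-.5+165)
E
python3 - <<'E'
from h import *
C=[(55,195),(-55,195),(55,-195),(-55,-195)]
t=[T(p) for p in[(62,347),(145,515),(658,52),(752,205)]];s=[S(p) for p in[(25,485),(175,575),(340,22),(480,95)]]
def W(x,P,): c,q=np.cos(x[2]),np.sin(x[2]);return [(x[0]+c*a-q*b,x[1]+q*a+c*b,z) for a,b,z in P]
w=np.mean([world("top",p,38) for p in t],0)
def f(x):
    P=W(x,[(a,b,38) for a,b in C]);return np.r_[(proj("top",P)-t).ravel(),(proj("scene",P)-s).ravel()]
r=least_squares(f,[w[0],w[1],0.]);x=r.x;print(x,r.fun.round(2))
c,q=np.cos(x[2]),np.sin(x[2])
def loc(p): d=p-np.r_[x[:2],0];return np.r_[c*d[0]+q*d[1],-q*d[0]+c*d[1]].round(1)
for nm,n,F,p,z in[("knob","top",T,(650,155),52),("knob","scene",S,(385,92),52),("rib a","top",T,(418,190),91),("rib b","top",T,(485,295),91),("rib a","scene",S,(240,185),91),("rib b","scene",S,(330,240),91),("catch","top",T,(212,232),48),("catch","scene",S,(88,330),48),("bar","top",T,(690,112),82),("bar","top",T,(625,155),82)]:
    P=world(n,F(p),z);print(nm,n,P.round(),loc(P))
print("knob grip",W(x,[(0,-158,75)]))
E
```

```text
[4.99515634e+02 1.41880444e+02 9.25484367e-02] [-0.4   0.49  0.07  0.3   0.3   0.02  0.5   0.14 -0.77  0.06 -0.02 -0.05
 -0.39 -0.35  0.43 -0.37]
knob top [510. -12.  52.] [  -3.6 -153.8]
knob scene [511. -13.  52.] [  -2.6 -154.9]
rib a top [528. 125.  91.] [ 26.4 -19.1]
rib b top [456. 115.  91.] [-45.9 -22.4]
rib a scene [535. 117.  91.] [ 33.2 -27.9]
rib b scene [468. 115.  91.] [-34.2 -23.6]
catch top [565. 237.  48.] [74.3 88.5]
catch scene [564. 238.  48.] [73.3 89.8]
bar top [515. -37.  82.] [  -1.3 -179.1]
bar top [505.   8.  82.] [  -6.8 -133.6]
knob grip [(np.float64(514.1174220731436), np.float64(-15.443386735459711), 75)]
```

```bash
cat >> h.py <<'E'
def phi(s):
    w,x,y,z=s["tool_rot"];Y=R.from_quat([x,y,z,w]).as_matrix()[:,1];return np.arctan2(Y[1],Y[0])
def plan(tgt,ph1,n,p=None,ph=None):
    s=observe();p=np.array(s["tool_pos"] if p is None else p,float);ph=phi(s) if ph is None else ph
    print("now",p.round(1),round(ph,3),"t",round(s["time_s"],2));rows=[];rolls=[]
    for k in range(n):
        d=(np.array(tgt)-p)/(n-k);X=np.array([-np.sin(ph),np.cos(ph),0]);Y=np.array([np.cos(ph),np.sin(ph),0])
        sl=np.round([d@X/40,d@Y/40,-d[2]/40],2);ro=np.round(-(ph1-ph)/(n-k)/.12,2)
        rows.append([float(v) for v in sl]);rolls.append(float(ro));p=p+40*(sl[0]*X+sl[1]*Y)-np.array([0,0,40*sl[2]]);ph-=.12*ro
    for i in range(0,n,5): print("slide",rows[i:i+5],"roll",rolls[i:i+5])
E
python3 -c "
from h import *
plan([490,130,220],1.6,15)"
```

```text
now [271.2 617.7 241.5] 1.157 t 0.1
slide [[-0.66, -0.6, 0.04], [-0.64, -0.62, 0.04], [-0.62, -0.64, 0.04], [-0.6, -0.65, 0.03], [-0.59, -0.67, 0.04]] roll [-0.25, -0.25, -0.25, -0.25, -0.24]
slide [[-0.57, -0.69, 0.03], [-0.54, -0.71, 0.04], [-0.52, -0.72, 0.03], [-0.5, -0.74, 0.04], [-0.48, -0.75, 0.03]] roll [-0.25, -0.24, -0.25, -0.24, -0.25]
slide [[-0.46, -0.76, 0.04], [-0.44, -0.78, 0.03], [-0.41, -0.79, 0.04], [-0.39, -0.8, 0.03], [-0.37, -0.81, 0.04]] roll [-0.24, -0.25, -0.24, -0.25, -0.24]
```

jog_arm --hand '[1,1,1,1,1]' --pt "-0.66 -0.6 0.04" --pt "-0.64 -0.62 0.04" --pt "-0.62 -0.64 0.04" --pt "-0.6 -0.65 0.03" --pt "-0.59 -0.67 0.04" --roll '[-0.25,-0.25,-0.25,-0.25,-0.24]'

```text
time_s: 0.52
tool_pos: [344.3, 453.7, 234.3]
tool_rot: [-0.0, 0.131, 0.991, -0.0]
force: [0.0, 0.6, 0.5]
finger_gap: 1.002
grasp_force: 0.0
```

jog_arm --hand '[1,1,1,1,1]' --pt "-0.57 -0.69 0.03" --pt "-0.54 -0.71 0.04" --pt "-0.52 -0.72 0.03" --pt "-0.5 -0.74 0.04" --pt "-0.48 -0.75 0.03" --roll '[-0.25,-0.24,-0.25,-0.24,-0.25]'

```text
time_s: 0.93
tool_pos: [417.0, 290.8, 227.7]
tool_rot: [-0.0, 0.058, 0.998, -0.0]
force: [0.8, 0.5, 1.1]
finger_gap: 1.001
grasp_force: 0.0
```

jog_arm --hand '[1,1,1,1,1]' --pt "-0.46 -0.76 0.04" --pt "-0.44 -0.78 0.03" --pt "-0.41 -0.79 0.04" --pt "-0.39 -0.8 0.03" --pt "-0.37 -0.81 0.04" --roll '[-0.24,-0.25,-0.24,-0.25,-0.24]'

```text
time_s: 1.35
tool_pos: [490.5, 128.6, 220.6]
tool_rot: [-0.0, -0.015, 1.0, -0.0]
force: [1.6, 0.0, 1.1]
finger_gap: 1.001
grasp_force: 0.0
```

jog_arm --hand '[1,1,1,1]' --pt "0 0 0" --pt "0 0 0" --pt "0 0 0" --pt "0 0 0" --roll '[0,0,0,0]'

```text
time_s: 1.68
tool_pos: [489.7, 131.6, 220.6]
tool_rot: [-0.0, -0.015, 1.0, 0.0]
force: [-0.1, -0.6, -0.0]
finger_gap: 1.002
grasp_force: 0.0
```

```bash
cat >> h.py <<'E'
def wcap(name):
    s=observe();im=capture("wrist");cv2.imwrite(f"pics/{name}.png",im[:,:,::-1]);w,x,y,z=s["tool_rot"]
    Tw=np.eye(4);Tw[:3,:3]=R.from_quat([x,y,z,w]).as_matrix();Tw[:3,3]=s["tool_pos"];m=camera_model("wrist")
    Tc=Tw@m["T_tool_cam"];np.savez(f"{name}.npz",Tc=Tc,K=m["camera_matrix"]);print(s["tool_pos"].round(1),phi(s),s["force"].round(1),s["joint_pos"].round(2))
def wworld(name,uv,z):
    f=np.load(name+".npz");Tc=f["Tc"];d=Tc[:3,:3]@np.linalg.inv(f["K"])@[*uv,1];c=Tc[:3,3];return c+d*(z-c[2])/d[2]
E
python3 -c "
from h import *
wcap('w1')"
```

```text
[489.7 131.6 220.6] 1.6014359231796087 [-0.1 -0.6 -0. ] [-0.35  0.35 -0.    1.9   0.    0.89  1.25]
```

View pics/w1.png

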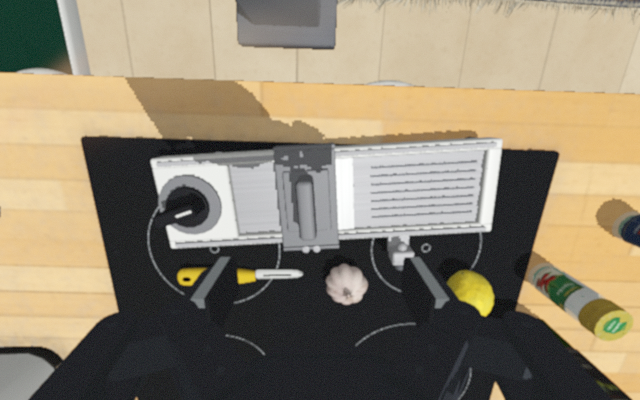

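The wrist view shows the knob at about (190,207), guard rib at about (305,210), the two ridges at (305,249) and (316,249), and the catch at about (400,248). I'll enlarge that region.

```bash
python3 -c "
import cv2
a=cv2.imread('pics/w1.png')
l=cv2.resize(a[170:250,145:245],None,fx=4,fy=4,interpolation=2);r=cv2.resize(a[180:280,260:430],None,fx=4,fy=4,interpolation=2)
import numpy as np
o=np.zeros((400,1090,3),np.uint8);o[:320,:400]=l;o[:400,410:1090]=r
cv2.imwrite('pics/w1c.png',o[:,:] if 0 else cv2.resize(a[135:275,145:425],None,fx=2.8,fy=2.8,interpolation=2))"
```

```text
(no output)
```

View pics/w1c.png

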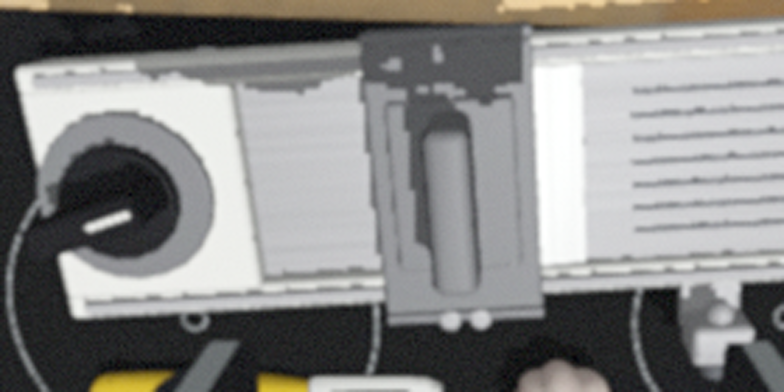

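Crop: grey ring centre (128,194), bar stripe (85,230)–(130,213), rib top (448,125)–(458,290), ridges (450,320) and (481,320), and catch block (685–750, 285–360).

```bash
python3 - <<'E'
from h import *
Wc=lambda p:((p[0]+.5)/2.8-.5+145,(p[1]+.5)/2.8-.5+135)
C=[(55,195),(-55,195),(55,-195),(-55,-195)]
f=[(494,235),(502,140),Wc((75,318)),Wc((18,67))]
P=np.array([wworld('w1',p,38) for p in f])[:,:2]
def g(x): c,q=np.cos(x[2]),np.sin(x[2]);return (np.array(C)@np.array([[c,q],[-q,c]])+x[:2]-P).ravel()
r=least_squares(g,[499,142,.09]);x=r.x;print(x,r.fun.round(1))
x0=np.array([499.5,141.9,.0925])
for x in(x,x0):
  c,q=np.cos(x[2]),np.sin(x[2])
  for nm,p,z in[("ring",(128,194),40),("disc",(118,200),52),("stripe",(85,230),82),("stripe",(130,213),82),("rib",(448,125),91),("rib",(458,290),91),("ridge",(450,320),48),("ridge",(481,320),48),("catchL",(685,330),48),("catchR",(752,330),48),("guardL",(375,200),54),("guardR",(534,200),54)]:
    w=wworld('w1',Wc(p),z);d=w[:2]-x[:2];print(nm,w.round(1),np.round([c*d[0]+q*d[1],-q*d[0]+c*d[1]],1))
E
```

```text
[5.02304496e+02 1.44099742e+02 8.09329052e-02] [-1.5 -2.9  0.5  3.7  0.6 -0.2  0.3 -0.6]
ring [513.8 -15.3  40. ] [  -1.4 -159.8]
disc [512.6 -13.9  52. ] [  -2.5 -158.4]
stripe [514.4 -12.7  82. ] [  -0.6 -157.3]
stripe [507.4   4.3  82. ] [  -6.3 -139.7]
rib [469.6 119.   91. ] [-34.6 -22.4]
rib [530.  123.4  91. ] [ 25.9 -22.9]
ridge [563.3 119.   48. ] [ 58.8 -30. ]
ridge [562.9 132.1  48. ] [ 59.5 -16.8]
catchL [565.  219.1  48. ] [68.6 69.7]
catchR [564.1 247.7  48. ] [70.  98.2]
guardL [508.8  88.8  54. ] [  2.  -55.7]
guardR [506.9 151.7  54. ] [5.2 7.2]
ring [513.8 -15.3  40. ] [  -0.2 -157.9]
disc [512.6 -13.9  52. ] [  -1.4 -156.4]
stripe [514.4 -12.7  82. ] [   0.6 -155.3]
stripe [507.4   4.3  82. ] [  -4.9 -137.7]
rib [469.6 119.   91. ] [-31.9 -20.1]
rib [530.  123.4  91. ] [ 28.7 -21.2]
ridge [563.3 119.   48. ] [ 61.4 -28.7]
ridge [562.9 132.1  48. ] [ 62.2 -15.6]
catchL [565.  219.1  48. ] [72.3 70.9]
catchR [564.1 247.7  48. ] [74.1 99.3]
guardL [508.8  88.8  54. ] [  4.4 -53.8]
guardR [506.9 151.7  54. ] [8.3 9.1]
```

```bash
python3 -c "
from h import *
plan([514,-15,130],.39,15);plan([514,-15,67],.39,5,[514,-15,130],.39)"
```

```text
now [489.7 131.7 220.7] 1.602 t 1.73
slide [[-0.03, -0.25, 0.15], [-0.05, -0.24, 0.15], [-0.07, -0.24, 0.15], [-0.09, -0.23, 0.15], [-0.11, -0.22, 0.15]] roll [0.67, 0.67, 0.67, 0.67, 0.67]
slide [[-0.13, -0.21, 0.15], [-0.14, -0.2, 0.15], [-0.16, -0.19, 0.15], [-0.17, -0.18, 0.15], [-0.19, -0.16, 0.15]] roll [0.67, 0.68, 0.67, 0.68, 0.67]
slide [[-0.2, -0.15, 0.15], [-0.21, -0.13, 0.15], [-0.22, -0.11, 0.16], [-0.23, -0.09, 0.15], [-0.24, -0.07, 0.16]] roll [0.68, 0.67, 0.68, 0.67, 0.68]
now [514. -15. 130.] 0.39 t 1.73
slide [[0.0, 0.0, 0.32], [0.0, 0.0, 0.31], [0.0, 0.0, 0.32], [0.0, 0.0, 0.31], [0.0, 0.0, 0.31]] roll [-0.0, -0.0, -0.0, -0.0, -0.0]
```

jog_arm --hand '[0.6,0.6,0.6,0.6,0.6]' --pt "-0.03 -0.25 0.15" --pt "-0.05 -0.24 0.15" --pt "-0.07 -0.24 0.15" --pt "-0.09 -0.23 0.15" --pt "-0.11 -0.22 0.15" --roll '[0.67,0.67,0.67,0.67,0.67]' --newtons 40

```text
time_s: 2.15
tool_pos: [497.8, 82.3, 190.5]
tool_rot: [-0.0, 0.186, 0.983, 0.0]
force: [-0.3, -1.0, 0.7]
finger_gap: 0.6
grasp_force: 0.0
```

jog_arm --hand '[0.6,0.6,0.6,0.6,0.6]' --pt "-0.13 -0.21 0.15" --pt "-0.14 -0.2 0.15" --pt "-0.16 -0.19 0.15" --pt "-0.17 -0.18 0.15" --pt "-0.19 -0.16 0.15" --roll '[0.67,0.68,0.67,0.68,0.67]'

```text
time_s: 2.57
tool_pos: [506.0, 33.6, 160.4]
tool_rot: [-0.0, 0.38, 0.925, 0.0]
force: [-0.4, 0.6, -0.3]
finger_gap: 0.603
grasp_force: 0.0
```

jog_arm --hand '[0.6,0.6,0.6,0.6,0.6]' --pt "-0.2 -0.15 0.15" --pt "-0.21 -0.13 0.15" --pt "-0.22 -0.11 0.16" --pt "-0.23 -0.09 0.15" --pt "-0.24 -0.07 0.16" --roll '[0.68,0.67,0.68,0.67,0.68]'

```text
time_s: 2.98
tool_pos: [514.5, -15.2, 129.7]
tool_rot: [-0.0, 0.558, 0.83, 0.0]
force: [-0.7, 0.0, -0.7]
finger_gap: 0.601
grasp_force: 0.0
```

jog_arm --hand '[0.6,0.6,0.6]' --pt "0 0 0" --pt "0 0 0" --pt "0 0 0" --roll '[0,0,0]'

```text
time_s: 3.23
tool_pos: [514.4, -14.9, 130.1]
tool_rot: [-0.0, 0.556, 0.831, 0.0]
force: [0.5, 0.8, 0.0]
finger_gap: 0.604
grasp_force: 0.0
```

```bash
python3 -c "
from h import *
wcap('w2')
im=cv2.imread('pics/w2.png');cv2.imwrite('pics/w2c.png',cv2.resize(im[130:400,160:500],None,fx=2.2,fy=2.2,interpolation=2))
f=np.load('w2.npz');
Tc=np.linalg.inv(f['Tc'])
for P in[(514,-15,82)]: c=Tc@[*P,1];u=f['K']@c[:3];u=u[:2]/u[2];print(u,(u-[160,130])*2.2)
plan([514,-15,67],.39,5)"
```

```text
[514.4 -14.9 130.1] 0.392075490166343 [0.5 0.8 0. ] [-0.27  0.5   0.31  2.   -0.24  0.67  0.58]
[318.17181167 235.94357108] [347.97798568 233.07585637]
now [514.4 -15.  130.2] 0.392 t 3.28
slide [[0.0, -0.0, 0.32], [0.0, -0.0, 0.32], [0.0, -0.0, 0.31], [0.0, -0.0, 0.32], [0.0, -0.01, 0.31]] roll [0.0, 0.0, 0.0, 0.01, 0.0]
```

View pics/w2c.png

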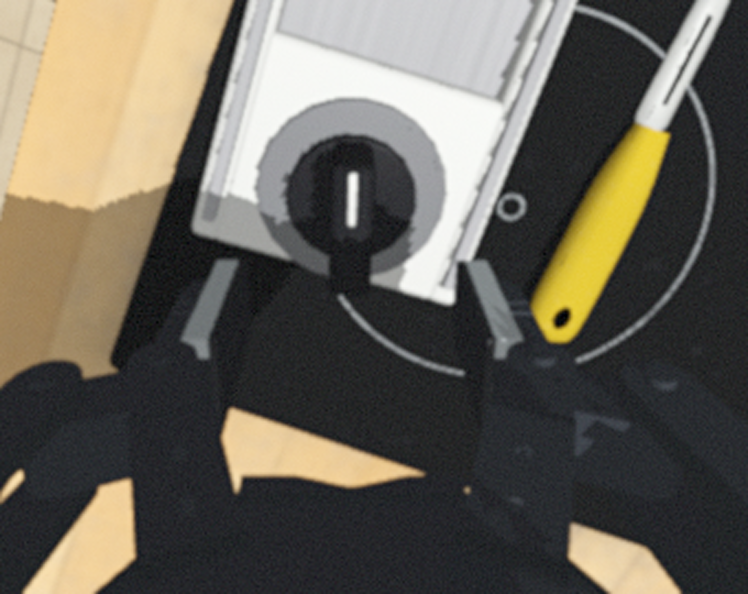

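The bar is vertical in the crop, with the stripe at (352,172–227) and the axis at about (352,232), so it lies squarely between the fingers. I'll descend and pinch.

jog_arm --hand '[0.6,0.6,0.6,0.6,0.6]' --pt "0 0.02 0.32" --pt "0 0 0.32" --pt "0 0 0.32" --pt "0 0 0.32" --pt "0 0 0.3" --roll '[0,0,0,0,0]'

```text
time_s: 3.7
tool_pos: [515.3, -14.9, 66.5]
tool_rot: [0.0, 0.556, 0.831, 0.0]
force: [0.5, -0.9, -0.5]
finger_gap: 0.602
grasp_force: 0.0
```

jog_arm --hand '[0,0,0,0,0]' --pt "0 0 0" --pt "0 0 0" --pt "0 0 0" --pt "0 0 0" --pt "0 0 0" --roll '[0,0,0,0,0]'

```text
time_s: 4.12
tool_pos: [514.8, -16.0, 67.6]
tool_rot: [-0.0, 0.557, 0.83, 0.0]
force: [-3.7, 0.3, 5.9]
finger_gap: 0.158
grasp_force: 40.1
```

jog_arm --hand '[0,0,0,0,0]' --pt "0 0 0" --pt "0 0 0" --pt "0 0 0" --pt "0 0 0" --pt "0 0 0" --roll '[0,0,0,0,0]'

```text
time_s: 4.53
tool_pos: [514.8, -16.0, 67.5]
tool_rot: [-0.0, 0.557, 0.83, 0.0]
force: [-4.3, -1.0, 8.6]
finger_gap: 0.158
grasp_force: 40.3
```

jog_arm --hand '[0,0,0,0,0]' --pt "0 0 0" --pt "0 0 0" --pt "0 0 0" --pt "0 0 0" --pt "0 0 0" --roll '[-0.6,-0.6,-0.6,-0.6,-0.6]'

```text
time_s: 4.95
tool_pos: [514.5, -16.2, 67.6]
tool_rot: [-0.0, 0.398, 0.917, -0.0]
force: [-4.7, -1.3, 8.6]
finger_gap: 0.158
grasp_force: 40.6
```

jog_arm --hand '[0,0,0,0,0]' --pt "0 0 0" --pt "0 0 0" --pt "0 0 0" --pt "0 0 0" --pt "0 0 0" --roll '[-0.6,-0.6,-0.6,-0.6,-0.6]'

```text
time_s: 5.37
tool_pos: [514.3, -16.4, 67.5]
tool_rot: [-0.0, 0.228, 0.974, -0.0]
force: [-5.7, -1.5, 9.5]
finger_gap: 0.157
grasp_force: 40.6
```

jog_arm --hand '[0,0,0,0,0]' --pt "0 0 0" --pt "0 0 0" --pt "0 0 0" --pt "0 0 0" --pt "0 0 0" --roll '[-0.6,-0.6,-0.6,-0.6,-0.6]'

```text
time_s: 5.78
tool_pos: [514.2, -16.7, 67.5]
tool_rot: [-0.001, 0.05, 0.999, -0.001]
force: [-6.4, -1.7, 8.8]
finger_gap: 0.156
grasp_force: 40.7
```

```bash
python3 -c "
from h import *
s=observe();print(phi(s),s['wrist_torque'],s['force'],s['tool_pos'],s['joint_pos'].round(2))"
```

```text
1.4706836896189224 [-0.39258441  1.26892554 -0.096805  ] [-6.40752743 -1.69948434  8.7762697 ] [514.15771863 -16.71714228  67.52602606] [-0.02  0.58 -0.05  2.05  0.06  0.52  1.35]
```

jog_arm --hand '[0,0,0,0,0]' --pt "0 0 0" --pt "0 0 0" --pt "0 0 0" --pt "0 0 0" --pt "0 0 0" --roll '[-0.3,-0.3,-0.3,-0.3,-0.3]'

```text
time_s: 6.2
tool_pos: [514.1, -16.9, 67.5]
tool_rot: [-0.001, -0.039, 0.999, -0.001]
force: [-5.8, -1.9, 9.6]
finger_gap: 0.151
grasp_force: 40.8
```

```bash
python3 -c "
from h import *
s=observe();print(phi(s),s['wrist_torque'],s['force'])"
```

```text
1.6487342980582749 [-0.44455689  1.31128892 -0.04527266] [-5.77168184 -1.88403141  9.56495945]
```

jog_arm --hand '[0,0,0,0,0]' --pt "0 0 0" --pt "0 0 0" --pt "0 0 0" --pt "0 0 0" --pt "0 0 0" --roll '[-0.15,-0.15,-0.15,-0.15,-0.15]'

```text
time_s: 6.62
tool_pos: [514.1, -17.0, 67.6]
tool_rot: [-0.001, -0.082, 0.997, -0.0]
force: [-5.9, -0.9, 10.5]
finger_gap: 0.157
grasp_force: 70.3
```

```bash
python3 -c "
from h import *
s=observe();print(phi(s),s['wrist_torque'],s['force'])"
```

```text
1.7344391847621796 [-0.2306097   1.46312855 -1.81263233] [-5.92048162 -0.91714331 10.51235412]
```

jog_arm --hand '[0.6,0.6,0.6,0.6,0.6]' --pt "0 0 0" --pt "0 0 0" --pt "0 0 0" --pt "0 0 0" --pt "0 0 -0.2" --roll '[0,0,0,0,0]'

```text
time_s: 7.03
tool_pos: [514.5, -15.8, 74.0]
tool_rot: [-0.001, -0.084, 0.996, 0.0]
force: [0.2, 0.4, 0.3]
finger_gap: 0.597
grasp_force: 0.0
```

jog_arm --hand '[0.6,0.6,0.6,0.6,0.6]' --pt "0 0 -0.4" --pt "0 0 -0.4" --pt "0 0 -0.4" --pt "0 0 -0.3" --pt "0 0 0" --roll '[0,0,0,0,0]'

```text
time_s: 7.45
tool_pos: [516.4, -15.9, 137.4]
tool_rot: [0.002, -0.083, 0.997, -0.0]
force: [0.1, 0.2, -0.2]
finger_gap: 0.6
grasp_force: 0.0
```

```bash
python3 -c "
from h import *
plan([490,118,150],1.66,10)"
```

```text
now [516.4 -15.9 137.4] 1.738 t 7.45
slide [[0.01, 0.34, -0.03], [0.01, 0.34, -0.03], [0.02, 0.34, -0.03], [0.02, 0.34, -0.03], [0.02, 0.34, -0.03]] roll [0.06, 0.07, 0.06, 0.07, 0.06]
slide [[0.02, 0.34, -0.03], [0.02, 0.34, -0.03], [0.03, 0.34, -0.04], [0.03, 0.34, -0.03], [0.03, 0.34, -0.04]] roll [0.07, 0.06, 0.07, 0.06, 0.07]
```

jog_arm --hand '[0.6,0.6,0.6,0.6,0.6]' --pt "0.01 0.34 -0.03" --pt "0.01 0.34 -0.03" --pt "0.02 0.34 -0.03" --pt "0.02 0.34 -0.03" --pt "0.02 0.34 -0.03" --roll '[0.06,0.07,0.06,0.07,0.06]'

```text
time_s: 7.87
tool_pos: [501.2, 51.3, 140.4]
tool_rot: [-0.0, -0.064, 0.998, -0.0]
force: [0.3, 0.1, -0.1]
finger_gap: 0.602
grasp_force: 0.0
```

jog_arm --hand '[0.6,0.6,0.6,0.6,0.6]' --pt "0.02 0.34 -0.03" --pt "0.02 0.34 -0.03" --pt "0.03 0.34 -0.04" --pt "0.03 0.34 -0.03" --pt "0.03 0.34 -0.04" --roll '[0.07,0.06,0.07,0.06,0.07]'

```text
time_s: 8.28
tool_pos: [488.4, 118.4, 147.2]
tool_rot: [-0.0, -0.044, 0.999, -0.0]
force: [0.4, 0.1, -0.3]
finger_gap: 0.6
grasp_force: 0.0
```

jog_arm --hand '[0.6,0.6,0.6,0.6]' --pt "0 0 0" --pt "0 0 0" --pt "0 0 0" --pt "0 0 0" --roll '[0,0,0,0]'

```text
time_s: 8.62
tool_pos: [488.9, 116.6, 147.3]
tool_rot: [-0.0, -0.044, 0.999, -0.0]
force: [0.0, -0.2, -0.1]
finger_gap: 0.599
grasp_force: 0.0
```

```bash
python3 -c "
from h import *
wcap('w3')
im=cv2.imread('pics/w3.png');cv2.imwrite('pics/w3c.png',cv2.resize(im[90:330,80:480],None,fx=2,fy=2,interpolation=2))"
```

```text
[488.9 116.6 147.3] 1.6586818761994035 [ 0.  -0.2 -0.1] [-0.23  0.44 -0.13  2.    0.09  0.7   1.24]
```

View pics/w3c.png

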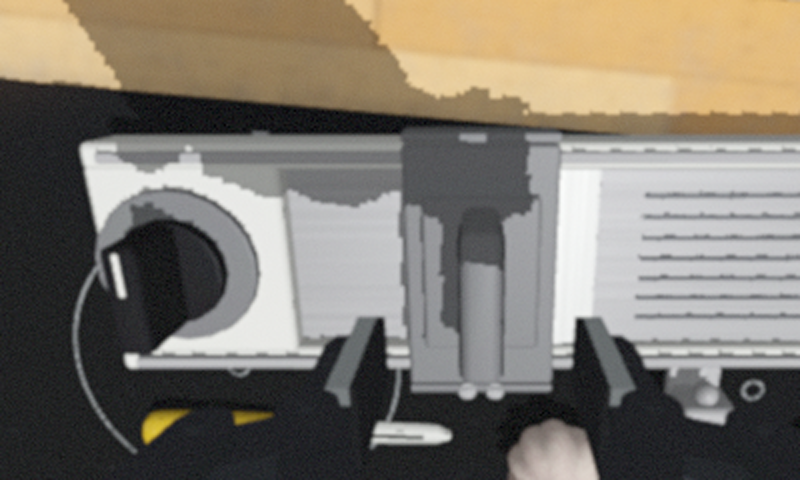

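Crop: the knob's stripe runs from (112,255) to (122,297), so the bar now lies across the slicer. The rib top runs from (482,215) to (482,380), the ridges are at (468,391) and (496,391), and the catch ball is at about (708,396).

```bash
python3 - <<'E'
from h import *
Wc=lambda p:((p[0]+.5)/2-.5+80,(p[1]+.5)/2-.5+90)
c,q=np.cos(.0925),np.sin(.0925)
for nm,p,z in[("stripe",(112,255),82),("stripe",(122,297),82),("ribfar",(482,380),91),("ribnear",(481,215),91),("ridge",(468,391),48),("ridge",(496,391),48),("ball",(708,396),48),("ball",(708,396),40),("catchL",(667,395),48),("catchR",(733,400),48),("cornN",(82,148),38),("cornF",(128,360),38)]:
    w=wworld('w3',Wc(p),z);d=w[:2]-[499.5,141.9];print(nm,w.round(1),np.round([c*d[0]+q*d[1],-q*d[0]+c*d[1]],1))
plan([500,120,100],1.663,5);plan([500,120,68],1.663,4,[500,120,100],1.663)
E
```

```text
stripe [494.9 -18.   82. ] [ -19.3 -158.8]
stripe [511.8 -16.   82. ] [  -2.3 -158.4]
ribfar [530.1 123.   91. ] [ 28.7 -21.6]
ribnear [465.  116.9  91. ] [-36.6 -21.7]
ridge [563.6 119.5  48. ] [ 61.8 -28.2]
ridge [562.5 132.6  48. ] [ 61.8 -15. ]
ball [556.3 232.6  48. ] [65.  85.1]
ball [561.4 236.8  40. ] [70.4 88.8]
catchL [557.5 213.3  48. ] [64.4 65.7]
catchR [557.5 244.9  48. ] [67.2 97.2]
cornN [465.3 -54.4  38. ] [ -52.2 -192.4]
cornF [567.5 -45.1  38. ] [  50.4 -192.5]
now [488.9 116.6 147.3] 1.658 t 8.67
slide [[-0.06, 0.01, 0.24], [-0.06, 0.01, 0.24], [-0.05, 0.01, 0.23], [-0.06, 0.01, 0.24], [-0.05, 0.02, 0.23]] roll [-0.01, -0.01, -0.01, -0.0, -0.01]
now [500. 120. 100.] 1.663 t 8.67
slide [[0.0, 0.0, 0.2], [0.0, 0.0, 0.2], [0.0, 0.0, 0.2], [0.0, 0.0, 0.2]] roll [-0.0, -0.0, -0.0, -0.0]
```

jog_arm --hand '[0.6,0.6,0.6,0.6,0.6]' --pt "-0.06 0.01 0.24" --pt "-0.06 0.01 0.24" --pt "-0.05 0.01 0.23" --pt "-0.06 0.01 0.24" --pt "-0.05 0.02 0.23" --roll '[-0.01,-0.01,-0.01,0,-0.01]'

```text
time_s: 9.08
tool_pos: [499.8, 120.9, 98.8]
tool_rot: [-0.0, -0.047, 0.999, -0.0]
force: [0.2, 0.5, -0.9]
finger_gap: 0.602
grasp_force: 0.0
```

jog_arm --hand '[0.6,0.6,0.6,0.6,0.6]' --pt "0 0 0.2" --pt "0 0 0.2" --pt "0 0 0.2" --pt "0 0 0.2" --pt "0 0 0" --roll '[0,0,0,0,0]'

```text
time_s: 9.5
tool_pos: [498.9, 120.9, 66.8]
tool_rot: [-0.001, -0.047, 0.999, -0.0]
force: [-0.2, -0.6, -0.3]
finger_gap: 0.601
grasp_force: 0.0
```

jog_arm --hand '[0,0,0,0,0]' --pt "0 0 0" --pt "0 0 0" --pt "0 0 0" --pt "0 0 0" --pt "0 0 0" --roll '[0,0,0,0,0]'

```text
time_s: 9.92
tool_pos: [500.0, 121.0, 68.8]
tool_rot: [0.0, -0.047, 0.999, 0.0]
force: [-0.4, -0.4, 4.6]
finger_gap: 0.181
grasp_force: 40.4
```

jog_arm --hand '[0,0,0,0,0]' --pt "0 0 0" --pt "0 0 0" --pt "0 0 0" --pt "0 0 0" --pt "0 0 0" --roll '[0,0,0,0,0]'

```text
time_s: 10.33
tool_pos: [500.0, 121.0, 68.8]
tool_rot: [0.0, -0.047, 0.999, 0.0]
force: [-1.1, -1.1, 6.3]
finger_gap: 0.183
grasp_force: 40.7
```

```bash
python3 - <<'E'
from h import *
s=observe();p=s["tool_pos"];print(s['force'],s['wrist_torque'],phi(s))
c,q=np.cos(.0925),np.sin(.0925)
d=p[:2]-[499.5,141.9];print("slicer xy",c*d[0]+q*d[1],-q*d[0]+c*d[1])
plan([p[0]-85*q,p[1]+85*c,p[2]],phi(s),10)
E
```

```text
[-1.09047003 -1.07363665  6.30526003] [-0.25721184  0.18427101 -0.17316123] 1.664264156077045
slicer xy -1.3806799033521382 -20.82260416793778
now [500.  121.   68.8] 1.664 t 10.33
slide [[-0.0, 0.21, -0.0], [-0.0, 0.21, -0.0], [-0.0, 0.21, -0.0], [-0.0, 0.21, -0.0], [-0.0, 0.21, -0.0]] roll [-0.0, -0.0, -0.0, -0.0, -0.0]
slide [[-0.0, 0.21, -0.0], [-0.0, 0.22, -0.0], [-0.0, 0.21, -0.0], [-0.0, 0.22, -0.0], [-0.0, 0.21, -0.0]] roll [-0.0, -0.0, -0.0, -0.0, -0.0]
```

jog_arm --hand '[0,0,0,0,0]' --pt "0 0.1 0" --pt "0 0.2 0" --pt "0 0.2 0" --pt "0 0.2 0" --pt "0 0.2 0" --roll '[0,0,0,0,0]' --newtons 60

```text
time_s: 10.75
tool_pos: [496.8, 157.1, 68.8]
tool_rot: [0.001, -0.047, 0.999, 0.0]
force: [-0.6, -0.7, 6.0]
finger_gap: 0.179
grasp_force: 61.1
```

jog_arm --hand '[0,0,0,0,0]' --pt "0 0.2 0" --pt "0 0.2 0" --pt "0 0.2 0" --pt "0 0.2 0" --pt "0 0.2 0" --roll '[0,0,0,0,0]'

```text
time_s: 11.17
tool_pos: [493.3, 197.0, 68.8]
tool_rot: [0.001, -0.047, 0.999, 0.0]
force: [0.2, -1.4, 5.7]
finger_gap: 0.179
grasp_force: 61.0
```

jog_arm --hand '[0,0,0]' --pt "0 0.1 0" --pt "0 0 0" --pt "0 0 0" --roll '[0,0,0]'

```text
time_s: 11.42
tool_pos: [492.9, 201.8, 68.9]
tool_rot: [0.001, -0.047, 0.999, 0.001]
force: [0.6, 0.9, 4.5]
finger_gap: 0.178
grasp_force: 60.9
```

```bash
cat >> h.py <<'E'
def st():
    s=observe();c,q=np.cos(.0925),np.sin(.0925);d=s["tool_pos"][:2]-[500,121];f=s["force"]
    print("t %.2f x %.1f travel %.2f z %.1f Fy %.2f Fx %.2f Fz %.1f phi %.3f"%(s["time_s"],c*d[0]+q*d[1],-q*d[0]+c*d[1],s["tool_pos"][2],-q*f[0]+c*f[1],c*f[0]+q*f[1],f[2],phi(s)))
E
python3 -c "
from h import *
st()"
```

```text
t 11.42 x 0.3 travel 81.07 z 68.9 Fy 0.83 Fx 0.65 Fz 4.5 phi 1.665
```

jog_arm --hand '[0,0]' --pt "0 0.05 0" --pt "0 0.05 0" --roll '[0,0]'

```text
time_s: 11.58
tool_pos: [492.5, 204.7, 68.8]
tool_rot: [0.001, -0.047, 0.999, 0.0]
force: [0.7, -0.4, 6.3]
finger_gap: 0.171
grasp_force: 61.1
```

jog_arm --hand '[0,0]' --pt "0 0.03 0" --pt "0 0.02 0" --roll '[0,0]'

```text
time_s: 11.75
tool_pos: [492.4, 206.8, 68.8]
tool_rot: [0.001, -0.047, 0.999, 0.0]
force: [0.6, -1.4, 5.9]
finger_gap: 0.18
grasp_force: 61.1
```

jog_arm --hand '[0,0]' --pt "0 0.03 0" --pt "0 0.02 0" --roll '[0,0]'

```text
time_s: 11.92
tool_pos: [492.2, 208.8, 68.9]
tool_rot: [0.001, -0.047, 0.999, 0.0]
force: [0.3, -1.0, 5.5]
finger_gap: 0.174
grasp_force: 61.1
```

jog_arm --hand '[0,0]' --pt "0 0.03 0" --pt "0 0.02 0" --roll '[0,0]'

```text
time_s: 12.08
tool_pos: [492.0, 210.8, 68.9]
tool_rot: [0.001, -0.047, 0.999, 0.0]
force: [0.6, -1.3, 5.9]
finger_gap: 0.183
grasp_force: 61.1
```

jog_arm --hand '[0,0]' --pt "0 0.03 0" --pt "0 0.02 0" --roll '[0,0]'

```text
time_s: 12.25
tool_pos: [491.8, 212.7, 68.9]
tool_rot: [0.001, -0.047, 0.999, 0.0]
force: [0.2, -0.9, 6.8]
finger_gap: 0.184
grasp_force: 61.1
```

```bash
python3 -c "
from h import *
st()"
```

```text
t 12.25 x 0.3 travel 92.11 z 68.9 Fy -0.89 Fx 0.11 Fz 6.8 phi 1.664
```

jog_arm --hand '[0,0]' --pt "0 0.03 0" --pt "0 0.02 0" --roll '[0,0]'

```text
time_s: 12.42
tool_pos: [491.7, 214.7, 68.9]
tool_rot: [0.001, -0.047, 0.999, 0.0]
force: [0.8, -1.1, 6.1]
finger_gap: 0.181
grasp_force: 61.1
```

jog_arm --hand '[0,0]' --pt "0 0.03 0" --pt "0 0.02 0" --roll '[0,0]'

```text
time_s: 12.58
tool_pos: [491.5, 216.1, 68.9]
tool_rot: [0.001, -0.046, 0.999, -0.0]
force: [1.1, -5.2, 7.2]
finger_gap: 0.182
grasp_force: 61.3
```

jog_arm --hand '[0,0]' --pt "0 0.03 0" --pt "0 0.02 0" --roll '[0,0]'

```text
time_s: 12.75
tool_pos: [491.4, 217.0, 68.8]
tool_rot: [0.0, -0.046, 0.999, -0.001]
force: [0.7, -8.3, 8.3]
finger_gap: 0.175
grasp_force: 61.5
```

jog_arm --hand '[0,0]' --pt "0 0.03 0" --pt "0 0.02 0" --roll '[0,0]'

```text
time_s: 12.92
tool_pos: [491.2, 219.1, 68.8]
tool_rot: [0.001, -0.046, 0.999, -0.001]
force: [0.5, -4.5, 7.4]
finger_gap: 0.178
grasp_force: 61.3
```

jog_arm --hand '[0,0]' --pt "0 0.03 0" --pt "0 0.02 0" --roll '[0,0]'

```text
time_s: 13.08
tool_pos: [490.9, 222.3, 68.8]
tool_rot: [0.001, -0.046, 0.999, -0.0]
force: [1.3, -0.1, 5.9]
finger_gap: 0.177
grasp_force: 61.0
```

jog_arm --hand '[0,0]' --pt "0 0.03 0" --pt "0 0.02 0" --roll '[0,0]'

```text
time_s: 13.25
tool_pos: [490.7, 225.5, 68.8]
tool_rot: [0.001, -0.047, 0.999, 0.001]
force: [0.7, 2.2, 5.6]
finger_gap: 0.184
grasp_force: 61.0
```

jog_arm --hand '[0,0]' --pt "0 0.03 0" --pt "0 0 0" --roll '[0,0]'

```text
time_s: 13.42
tool_pos: [490.6, 226.4, 68.8]
tool_rot: [0.001, -0.047, 0.999, 0.0]
force: [0.8, 1.0, 5.5]
finger_gap: 0.182
grasp_force: 61.1
```

jog_arm --hand '[0,0]' --pt "0 0.03 0" --pt "0 0 0" --roll '[0,0]'

```text
time_s: 13.58
tool_pos: [490.6, 227.3, 68.9]
tool_rot: [0.001, -0.047, 0.999, 0.0]
force: [1.5, -0.7, 6.5]
finger_gap: 0.181
grasp_force: 61.2
```

```bash
python3 -c "
from h import *
st()"
```

```text
t 13.58 x 0.4 travel 106.74 z 68.9 Fy -0.80 Fx 1.46 Fz 6.5 phi 1.664
```

jog_arm --hand '[0,0,0,0,0]' --pt "0 0.01 0" --pt "0 0 0" --pt "0 0 0" --pt "0 0 0" --pt "0 0 0" --roll '[0,0,0,0,0]'

```text
time_s: 14.0
tool_pos: [490.5, 227.5, 68.9]
tool_rot: [0.001, -0.047, 0.999, 0.0]
force: [0.8, -0.8, 7.2]
finger_gap: 0.179
grasp_force: 61.2
```

```bash
python3 -c "
from h import *
for i in range(3): st();wcap('w4')
im=cv2.imread('pics/w4.png');cv2.imwrite('pics/w4c.png',cv2.resize(im[100:400,120:520],None,fx=2,fy=2,interpolation=2))"
```

```text
t 14.00 x 0.4 travel 106.91 z 68.9 Fy -0.89 Fx 0.75 Fz 7.2 phi 1.664
[490.5 227.5  68.9] 1.6642076980569167 [ 0.8 -0.8  7.2] [-0.46  0.6  -0.09  1.98  0.1   0.56  1.04]
t 14.05 x 0.4 travel 106.89 z 68.8 Fy -0.92 Fx 0.45 Fz 7.6 phi 1.664
[490.5 227.5  68.8] 1.6641953087582784 [ 0.5 -0.9  7.6] [-0.46  0.6  -0.09  1.98  0.1   0.56  1.04]
t 14.10 x 0.4 travel 106.90 z 68.9 Fy -0.56 Fx 0.60 Fz 6.4 phi 1.664
[490.5 227.5  68.9] 1.6641225088351732 [ 0.6 -0.5  6.4] [-0.46  0.6  -0.09  1.98  0.1   0.56  1.04]
```

View pics/w4c.png

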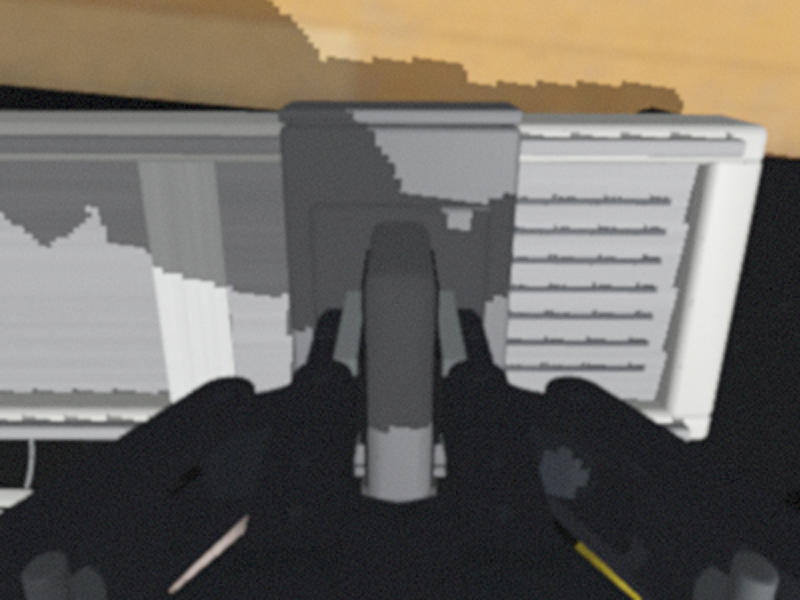

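The wrist view shows the rib firmly between the pads (345–460, 290–470), though the gripper hides the catch. The force trace shows the click: resistance peaked at 8.3 N near y = 217, it pulled forward around 225, and it has been close to zero since 227. I'll hand the job in.

```bash
python3 -c "
from workcell import *
print(sign_off())"
```

```text
the job is handed in; nothing more can be done
None
```

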